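# Zero the vial photometer and take the reading

### The arm

A 7-joint arm with a two-finger parallel gripper is mounted at the origin on a cart in front of the work surface, level with it; the furniture and walls round the work are solid. World frame = base frame: x ahead of the robot, y to its left, z up, the work surface at z = 0. Lengths are in mm, angles in rad, forces in N, time in s.
With the tool pointing down it reaches from about 425 to 875 mm from the base axis. Payload 8.4 kg.
Tool frame: the origin (TCP) lies at the very end of the fingers, on their centre line; the grasp point (between the pads) lies 19 mm behind it; z points along the fingers, y is the line along which they close (so a half turn about z gives the same grasp; the last joint's range is limited). The gripper opens to 85 mm and grips with 20 to 120 N. Pads are 22 mm wide; open, the fingers measure 114 mm over their backs; the gripper's body (76 mm by 85 mm) begins 54 mm behind the grasp point. The pads swing forward as they close: fully open they stand 13 mm farther back than shut.
Start: joints at [1.158, 0.333, 0.04, 1.465, -0.013, 1.343, -0.059], TCP at [200.616, -618.236, 198.208] pointing down, gripper open.
Joint ranges: [-2.58, 2.58], [-0.38, 2.09], [-1.3, 1.39], [0.25, 2.4], [-1.5, 4.64], [0.08, 2.09], [-2.65, 2.65]. Speed limits (rad/s): [2.22, 2.22, 2.79, 2.79, 3.14, 3.14, 3.14].

### API

Orientations are given as a unit quaternion [x, y, z, w].
In Python, from rig import r, sense, imaging gives the robot as it stands. Calls block until the motion is done:
- r.move_to(position, orientation): joint-space move of the TCP to a pose.
- r.move_linear(position, attitude=None, vel=150): straight line of the TCP; attitude=None keeps the orientation; vel is the mean speed in mm/s.
- r.goto_joints(angles): joint-space move.
- r.move_gripper(opening): opening from 0.0 (shut) to 1.0 (fully open); the grip force is fixed at half the most; returns when the fingers have stopped.
- r.pause(seconds).
- r.ik(position, orientation): joint angles nearest the present ones, or None.
- sense(): the state.
- imaging.snapshot(name): name is "side" or "top" or "wrist"; returns a dict with "color" (384x512x3 uint8, red, green, blue), "K" (3x3 intrinsics, pixels), "k1" (the pictures are not rectified: a ray, as slopes to the right and down, at radius r is drawn at 1 + k1 r^2 times it, then the intrinsics apply), "pose" (4x4, takes a point from camera to world coordinates); the wrist camera has in their place "hand_eye" (4x4, takes a point from camera to tool coordinates, whose origin is the TCP and whose axes are the flange's). Camera axes: x right, y down, z forward; pixel columns grow to the right and rows downward; lengths in mm; the calibration is good to about 2 mm. A picture is of the moment at which its call begins: read the wrist's pose just before it. There is no depth.
A pose or a line that the arm cannot do raises r.PlanningError and nothing moves.
- r.hand_in(): hands the job in; it is judged then, once.
The state is a dict: "clock": time; "joint_positions": joint angles; "qd": joint speeds; "tau": joint torques, N m; "ee_pos": TCP position; "tool_rot": TCP orientation; "contact_force": force on the tool from outside, world axes, zero at the start; "wrist_torque": the same for the moment, N m; "width": opening from 0.0 (shut) to 1.0 (fully open); "gripper_force": force on a finger pad.
Only numpy, scipy, OpenCV 4.12 (cv2) and the standard library are available. Lean on these libraries where they do the work, as an engineer would, in place of code of your own. Each camera call takes 0.05 s, during which the arm holds its last target. There are 200 camera calls.

### The job

Take a reading on the photometer with the fingertips, gripping and lifting nothing: push the vial slide by its black finger plate all the way in to its end stop and keep it there for about a second, so that the meter zeroes on the clear blank vial. Then let go of it, so that the slide springs back by itself and catches on its stop pin with the amber vial in the beam, and after that press the green read key fully down and let it up again. Do not touch the stop pin or the two vials, which stay standing in the slide, and do not disturb the things standing around.

Things in the scene. Friction and masses are not known exactly. Their poses are not given: they have to be found in the camera images.
- photometer: white bench photometer, fixed, 215 x 176 x 93 mm. Origin: worktop height, under the slide's centre line, at the hood's front face; +x = the way the slide is pushed in, +y its left. In mm: hood x -3..92, y -114..57, to z 93; key deck x -116..0, y -114..-42, to z 47; stop-pin bracket x -48..-22, y 25..56, to z 55; base plate from x -120, 14 high.
- vial_slide (a joint): travel in m of the sprung aluminium slide along the photometer's +x: 0 out (start), 0.040 caught on the stop pin (mid), 0.074 on the end stop. Spring 4 N at 0, 8 N at 0.074, outward; damping 35 N per m/s. A ramp on it lifts the pin at 0.022 to 0.040; past 0.042 the pin has dropped behind the ramp and stops the return at 0.040. Let go before that, it comes all the way out.
- finger_plate (a point): middle of the front face of the black upright finger plate at the slide's front end, 48 mm above the worktop; moves with the slide. The plate is 50 mm wide, 7 mm thick, from z = 18 to 70 mm; its face looks along the photometer's -x. At the end stop it is still 65 mm in front of the hood; the clear vial stands 87 mm behind it.
- stop_pin (a joint): lift in m of the sprung stop pin: 0 = down, 0.006 = on top of the ramp. It works by itself.
- pin_knob (a point): top of the small black knob of the stop pin, 17 mm wide, 73 mm above the worktop when down, left of the slide (photometer x = -35 mm, y = +31 mm). Not to be touched.
- read_key (a joint): travel in m of the round green read key, vertical: 0 = up, 0.005 = fully down; its spring gives 1.4 N at the top and 4 N fully down and returns it.
- read_key_top (a point): centre of the top of the green read key, 22 mm across, on the deck right of the slide (photometer x = -68 mm, y = -78 mm), 56 mm above the worktop and 7 mm above its black bezel; it moves with the key.
- amber_vial: amber sample vial with black cap, 24 mm across, 48 mm high, loose in the slide's rear bore (20 mm deep); origin at the centre of its underside, 22 mm above the worktop, z up.
- clear_vial: clear blank vial with black cap, same size, loose in the slide's front bore 34 mm nearer the operator; origin at the centre of its underside.
- beaker_small: small clear beaker, 54 mm across, 69 mm high, loose bystander; origin at the centre of its underside.
- dropper_bottle: brown dropper bottle, 34 mm across, 102 mm high, loose bystander; origin at the centre of its underside.
- blue_jar: jar with blue lid, 52 mm across, 71 mm high, loose bystander; origin at the centre of its underside.
- weight: white-grey calibration weight, 22 mm across, 32 mm high, loose bystander; origin at the centre of its underside.
Things that resemble listed ones, but are neither listed nor needed, are in the scene too. What is shaped like the clear_vial but blue is not meant.

How it is judged (in metres and radians):
On the way, in this order (a step that is already met when the one before it is completed fails the run):
1. the slide is held fully in on its end stop for half a second (value of joint vial_slide above 0.071 m), for 0.5 s.
2. the slide has sprung back and is caught on the stop pin, no finger on it (value of joint vial_slide between 0.0375 and 0.0425 m and value of joint stop_pin below 0.002 m and contact force between the arm and vial_slide below 0.3 N), for 0.2 s.
3. the read key is pressed fully down (value of joint read_key above 0.004 m), for 0.1 s.
At the end, for the whole second after the job is handed in: The slide rests against the stop pin at 0.040 m (within 2.5 mm) with the pin down, the read key is up again, and both vials stand upright, fully down in their bores, the amber one in the beam (22 mm behind the hood's front face, within 5 mm) (value of joint vial_slide between 0.0375 and 0.0425 m and value of joint stop_pin below 0.002 m and value of joint read_key below 0.0015 m and angle between each of amber_vial, clear_vial's own z axis and vertical below 0.2 rad and x of amber_vial in the frame of photometer between 0.017 and 0.027 m and height (world z) of each of amber_vial, clear_vial below 0.027 m); the robot touches nothing.
It fails at once if the read key is pressed while the slide is not caught at mid position (value of joint read_key above 0.0035 m and (value of joint vial_slide above 0.044 m or value of joint vial_slide below 0.036 m)).
It fails at once if a vial is touched, lifted or tipped (height (world z) of any of amber_vial, clear_vial above 0.032 m or angle between any of amber_vial, clear_vial's own z axis and vertical above 0.35 rad or contact force between the arm and amber_vial above 0.5 N or contact force between the arm and clear_vial above 0.5 N).
It fails at once if the stop pin is touched (contact force between the arm and stop_pin above 0.5 N).
It fails at once if the finger plate is taken between the fingers (gripped) instead of pushed (x of the grasp point in the frame of finger_plate between 0.0005 and 0.009 m and y of the grasp point in the frame of finger_plate between -0.025 and 0.025 m and z of the grasp point in the frame of finger_plate below 0.02 m).
It fails at once if a thing standing around is moved by more than 20 mm (distance of any of beaker_small, dropper_bottle, blue_jar, weight from where it was at the start of the episode above 0.02 m).
It also fails if it takes over 48 s, if anything falls off the work surface, if the arm or the gripper's body presses on something with over 40 N, if the wrist force passes 120 N, or if a joint passes its speed limit or range.

## Working session

There is one attempt and no reset: what is moved stays moved. The work goes in short steps, each a Python script; the robot and the scene stay as the last script left them, time stands still between calls to the robot, and variables do not carry over. Pictures are saved under pics/ and viewed, at most 10 in all, crops included, and the job is handed in when it is done.

```bash
mkdir -p pics
python3 - <<'E'
from rig import r, sense, imaging
import cv2,numpy as np,pickle
d={}
for n in("side","top","wrist"):
    s=sense(); c=imaging.snapshot(n); c["ee"]=s["ee_pos"];c["rot"]=s["tool_rot"]; d[n]=c
    print(n,c["K"].tolist(),c["k1"],np.round(c.get("pose",c.get("hand_eye")),3).tolist())
    cv2.imwrite(f"pics/{n}0.png",cv2.resize(c["color"][:,:,::-1],(768,576),interpolation=cv2.INTER_CUBIC))
pickle.dump(d,open("d0.pkl","wb")); print(s)
E
```

```text
side [[409.5022955816398, 0.0, 257.405149935493], [0.0, 409.5022955816398, 197.7465875626875], [0.0, 0.0, 1.0]] 0.009483444495608407 [[-0.952, -0.083, 0.295, 275.176], [-0.306, 0.318, -0.897, 890.619], [-0.02, -0.945, -0.328, 399.442], [0.0, 0.0, 0.0, 1.0]]
top [[402.2063170790478, 0.0, 254.40503613919333], [0.0, 402.2063170790478, 195.57521417757212], [0.0, 0.0, 1.0]] -0.10760152806566084 [[-0.027, -0.985, 0.172, 420.38], [-0.999, 0.03, 0.017, 53.754], [-0.022, -0.172, -0.985, 939.939], [0.0, 0.0, 0.0, 1.0]]
wrist [[264.5724341410201, 0.0, 254.48470199902815], [0.0, 264.5724341410201, 189.92906560598428], [0.0, 0.0, 1.0]] -0.030423535858288876 [[-0.0, -0.957, -0.29, 74.045], [1.0, -0.0, 0.0, -0.597], [-0.001, -0.29, 0.957, -175.765], [0.0, 0.0, 0.0, 1.0]]
{'clock': 0.1, 'joint_positions': array([ 1.15779008,  0.33386032,  0.03988333,  1.46618855, -0.01339091,
        1.34328383, -0.05856006]), 'qd': array([ 0.00067984, -0.00309981, -0.00019299, -0.00120751,  0.00139474,
        0.00011899, -0.00014016]), 'tau': array([ 5.53800463e-03, -6.60009885e+01,  1.37143951e+00, -4.06475651e+01,
        1.72350492e-02,  8.90480296e-03,  1.10200932e-05]), 'ee_pos': array([ 200.46499749, -617.83326581,  197.39460328]), 'tool_rot': array([ 9.87722165e-01,  1.56219020e-01, -1.69761373e-04, -7.17250076e-04]), 'contact_force': array([ 0.32157901, -0.17899353,  0.28807724]), 'wrist_torque': array([-0.02635023, -0.00909368,  0.01171504]), 'gripper_force': 0.0, 'width': 0.9984118661792524}
```

View pics/top0.png

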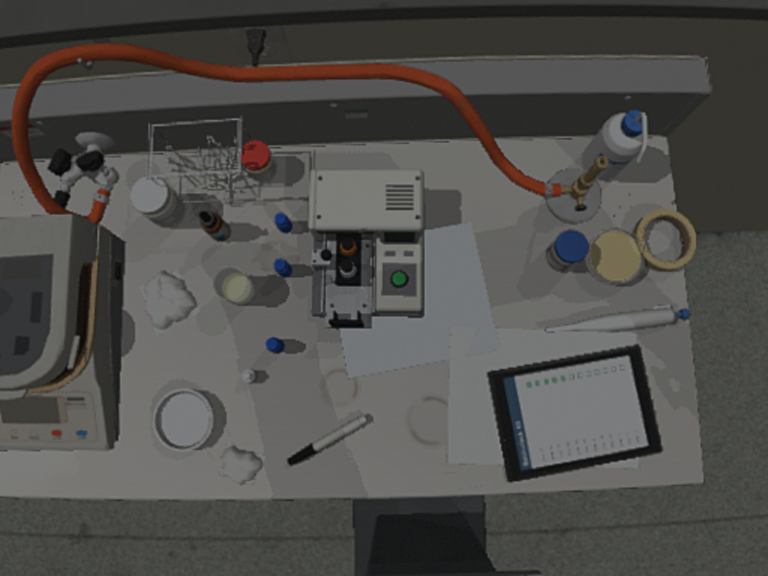

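View pics/side0.png

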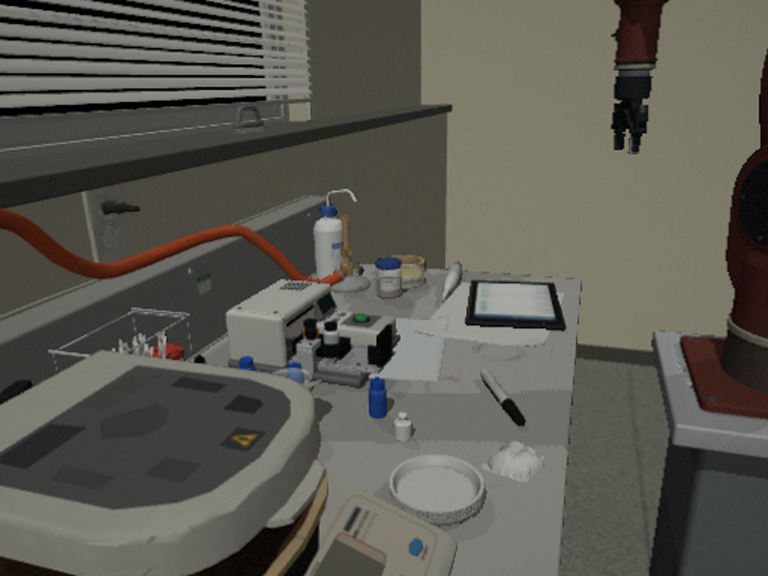

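The top view shows the photometer facing the robot. In the 768x576 picture, the black finger plate is at about (347,320), the green key at (399,279), the pin knob at (326,255), the amber cap at (348,243) and the clear vial's cap at (348,266). The loose blue vials at (283,222), (283,268) and (275,345) are lookalikes that I don't need. I'll fit the photometer's pose from known points.

```bash
cat > h.py <<'E'
import numpy as np,cv2,pickle
from scipy.optimize import least_squares
from scipy.spatial.transform import Rotation as R
def T_of(c):
    if "pose" in c: return c["pose"]
    T=np.eye(4);T[:3,:3]=R.from_quat(c["rot"]).as_matrix();T[:3,3]=c["ee"];return T@c["hand_eye"]
def proj(c,P):
    Q=(np.c_[P,np.ones(len(P))]@np.linalg.inv(T_of(c)).T)[:,:3]
    s=Q[:,:2]/Q[:,2:]; s=s*(1+c["k1"]*(s**2).sum(1,keepdims=True))
    return s*[c["K"][0,0],c["K"][1,1]]+[c["K"][0,2],c["K"][1,2]]
def w(p,loc):  # p=(x,y,yaw) photometer
    L=np.atleast_2d(np.array(loc,float));c,s=np.cos(p[2]),np.sin(p[2])
    return np.c_[p[0]+c*L[:,0]-s*L[:,1],p[1]+s*L[:,0]+c*L[:,1],L[:,2]]
def fit(views,p0):  # views: [(cam,local,pix)]
    f=lambda p:np.concatenate([(proj(c,w(p,l))-u).ravel() for c,l,u in views])
    s=least_squares(f,p0,loss="soft_l1"); return s.x,f(s.x).reshape(-1,2)
E
python3 - <<'E'
from h import *
d=pickle.load(open("d0.pkl","rb"));t=d["top"]
# green centroid
hsv=cv2.cvtColor(t["color"],cv2.COLOR_RGB2HSV);m=cv2.inRange(hsv,(45,120,60),(80,255,255));m[:170]=0;m[210:]=0;m[:,:240]=0;m[:,290:]=0
mo=cv2.moments(m,True);g=np.array([mo["m10"],mo["m01"]])/mo["m00"];print(g*1.5,mo["m00"])
L=[[-68,-78,56],[-35,31,73],[-3,-114,93],[-3,57,93],[92,-114,93],[92,57,93]]
U=np.array([g*1.5,[326,254],[424,233],[310,230],[422,172],[312,170]])/1.5
p,res=fit([(t,L,U)],[600,50,0]);print(p,np.round(res,1).tolist())
q=proj(t,w(p,[[-146,0,70],[-146,25,70],[-146,-25,70]]))*1.5;print(q)
print(proj(d["side"],w(p,L[:2]))*1.5)
c=t["color"][130:230,190:300,::-1];cv2.imwrite("pics/crop.png",cv2.resize(c,None,fx=6,fy=6,interpolation=cv2.INTER_CUBIC))
E
```

```text
[398.2983871  277.93548387] 62.0
[ 6.65417618e+02  1.17334816e+02 -5.64936098e-02] [[0.3, 1.9], [-0.2, 0.6], [0.5, -0.3], [-1.7, 0.0], [2.5, -0.8], [-0.7, -0.9]]
[[343.70226798 330.3731682 ]
 [326.56201657 329.89364472]
 [360.88859259 330.84729791]]
[[362.97943062 315.0333654 ]
 [311.34641786 327.21712655]]
```

View pics/crop.png

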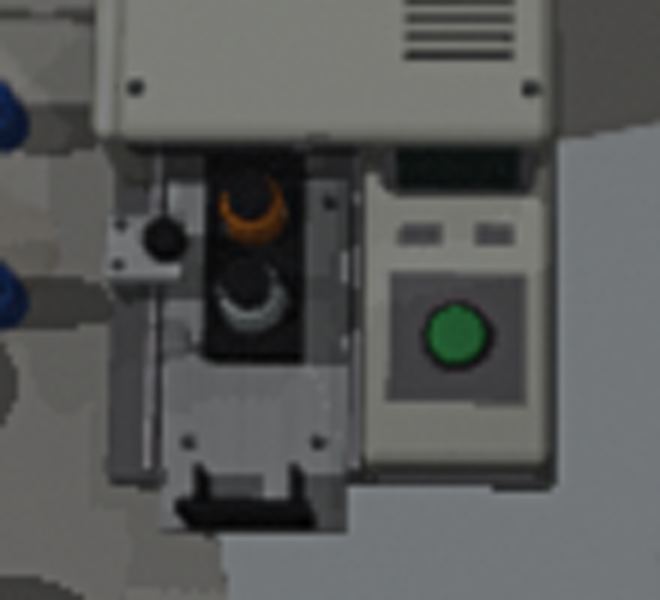

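The crop shows the hood's front edge from (97,137) to (550,140), the knob at (165,240), the key at (457,335), the deck's front right corner at (548,465), and the plate's top edge at y≈505 for x 177..312. The clear vial is at (250,290), with a clear body, not blue. From the vial spacing, the plate face must be at x=-139 when the slide is out.

Run:
```python
from h import *
d=pickle.load(open("d0.pkl","rb"));t=d["top"]
L=[[-68,-78,56],[-35,31,73],[-3,-114,93],[-3,57,93],[-116,-114,47],[-116,-42,47],[-139,25,70],[-139,-25,70],[-35,25,55]]
U=np.array([[457,335],[165,240],[550,140],[97,137],[548,465],[363,465],[177,510],[312,512],[182,255]])/6.+[190,130]
p,res=fit([(t,L[:8],U[:8])],[660,117,0]);print(p,np.round(res,1).tolist())
np.save("p.npy",p)
print(w(p,[[-139,0,48],[-68,-78,56],[-35,31,73]]))
```

```text
[ 6.67765292e+02  1.17210462e+02 -3.89011181e-02] [[0.2, -0.2], [-0.1, -0.8], [1.5, -0.2], [-1.1, -0.1], [0.9, 0.0], [-0.3, -0.3], [-0.5, 0.9], [-0.1, 0.8]]
[[528.87045263 122.61635337  48.        ]
 [596.78321538  41.91408168  56.        ]
 [633.99740164 149.54820425  73.        ]]
```

Run:
```python
from h import *
from rig import r,sense,imaging
p=np.load("p.npy")
for nm,y in(("camfwd",p[2]),("camback",p[2]+np.pi)):
    q=[np.cos(y/2),np.sin(y/2),0,0]
    for l in([-185,0,200],[-185,0,40],[-74,0,40],[-68,-78,56],[-68,-78,110],[-140,-30,180]):
        j=r.ik(w(p,l)[0],q); print(nm,l,None if j is None else np.round(j,2))
y=p[2];q=[np.cos(y/2),np.sin(y/2),0,0]
```

```text
camfwd [-185, 0, 200] [ 0.62  0.11 -1.    1.78  0.09  1.3  -2.02]
camfwd [-185, 0, 40] [ 0.44  0.29 -0.87  1.97  0.26  1.   -2.17]
camfwd [-74, 0, 40] [ 0.36  0.5  -0.8   1.72  0.4   1.09 -2.18]
camfwd [-68, -78, 56] [ 0.39  0.43 -0.67  1.73  0.29  1.09 -1.98]
camfwd [-68, -78, 110] [ 0.41  0.37 -0.69  1.68  0.25  1.18 -1.95]
camfwd [-140, -30, 180] [ 0.53  0.2  -0.87  1.74  0.16  1.28 -2.  ]
camback [-185, 0, 200] [ 0.61  0.11 -1.    1.78  0.09  1.3   1.12]
camback [-185, 0, 40] [ 0.51  0.32 -0.96  1.97  0.31  1.01  0.94]
camback [-74, 0, 40] [ 0.47  0.57 -0.98  1.71  0.52  1.14  0.88]
camback [-68, -78, 56] [ 0.49  0.46 -0.8   1.72  0.37  1.11  1.11]
camback [-68, -78, 110] [ 0.5   0.4  -0.8   1.67  0.31  1.2   1.16]
camback [-140, -30, 180] [ 0.56  0.21 -0.92  1.73  0.17  1.28  1.14]
```

```bash
cat >> h.py <<'E'
def q(p): y=p[2]+np.pi; return [np.cos(y/2),np.sin(y/2),0,0]
def wsnap(name,fn):
    from rig import imaging,sense
    s=sense();c=imaging.snapshot(name);c["ee"]=s["ee_pos"];c["rot"]=s["tool_rot"]
    pickle.dump(c,open(fn+".pkl","wb"));cv2.imwrite(f"pics/{fn}.png",cv2.resize(c["color"][:,:,::-1],(768,576),interpolation=cv2.INTER_CUBIC));return c
E
python3 - <<'E'
from h import *
from rig import r,sense
p=np.load("p.npy")
r.move_gripper(0.0)
r.move_to(w(p,[-190,0,180])[0],q(p))
c=wsnap("wrist","w1");s=sense();print(s["clock"],s["ee_pos"],s["width"])
L=[[-68,-78,56],[-35,31,73],[-3,-114,93],[-3,57,93],[-116,-114,47],[-116,-42,47],[-139,25,70],[-139,-25,70]]
print(np.round(proj(c,w(p,L))*1.5))
E
```

```text
3.7583 [478.21151084 123.81154342 179.94715415] -0.0013746501812462928
[[293. 400.]
 [419. 445.]
 [246. 492.]
 [451. 493.]
 [249. 345.]
 [333. 345.]
 [414. 331.]
 [350. 331.]]
```

View pics/w1.png

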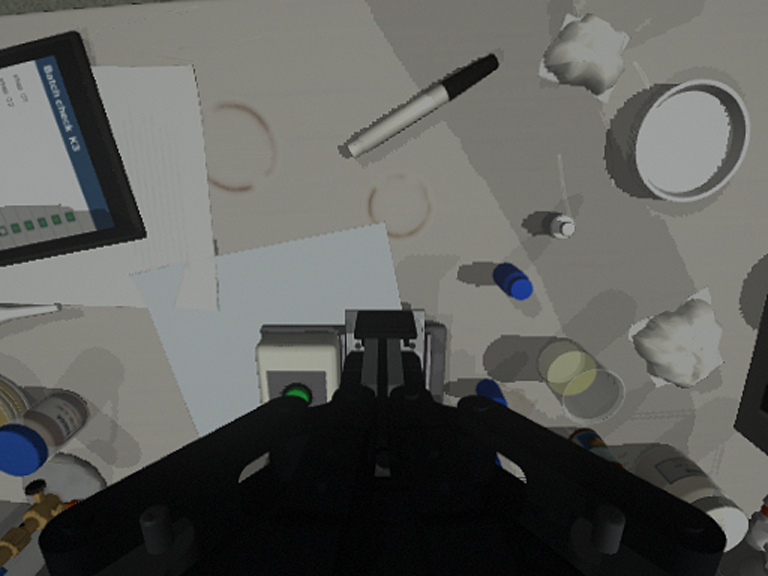

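The wrist view shows the plate's black face at x 357..417 with its top edge at y≈337. The key is at (298,396), the deck's front corners are at (258,345) and (340,345), and the shut fingertips are at about (383,340). The instrument sits about 4 mm further left than the top view alone gave, so I'll fit both views together.

Run:
```python
from h import *
d=pickle.load(open("d0.pkl","rb"));t=d["top"];c=pickle.load(open("w1.pkl","rb"))
L=[[-68,-78,56],[-35,31,73],[-3,-114,93],[-3,57,93],[-116,-114,47],[-116,-42,47],[-139,25,70],[-139,-25,70]]
U=np.array([[457,335],[165,240],[550,140],[97,137],[548,465],[363,465],[177,510],[312,512]])/6.+[190,130]
L2=[[-116,-114,47],[-116,-42,47],[-139,25,70],[-139,-25,70]]
U2=np.array([[258,346],[340,346],[417,337],[357,337]])/1.5
p0=np.load("p.npy")
for v in([(c,L2,U2)],[(t,L,U),(c,L2,U2)]):
    p,res=fit(v,p0);print(p,np.round(res,1).tolist())
np.save("p.npy",p)
print(proj(c,np.array([c["ee"]]))*1.5)
print(w(p,[[-139,0,48],[-68,-78,56]]))
cv2.imwrite("pics/wc.png",cv2.resize(c["color"][190:290,150:310,::-1],None,fx=5,fy=5,interpolation=cv2.INTER_CUBIC))
```

```text
[ 6.71843535e+02  1.18701450e+02 -6.67613801e-02] [[-1.9, 0.2], [-0.6, 1.6], [2.9, -0.1], [0.4, -1.1]]
[ 6.69900019e+02  1.17602342e+02 -5.71750033e-02] [[-0.6, -0.6], [-0.5, -2.0], [1.3, -0.2], [-1.3, -1.5], [-0.2, -0.0], [-1.5, -0.9], [-1.8, -0.3], [-1.5, 0.0], [-3.8, -0.4], [-2.5, 0.6], [0.8, -1.8], [-1.8, -2.4]]
[[380.76625898 326.60276649]]
[[531.12715087 125.54533807  48.        ]
 [597.55391275  43.6155797   56.        ]]
```

View pics/wc.png

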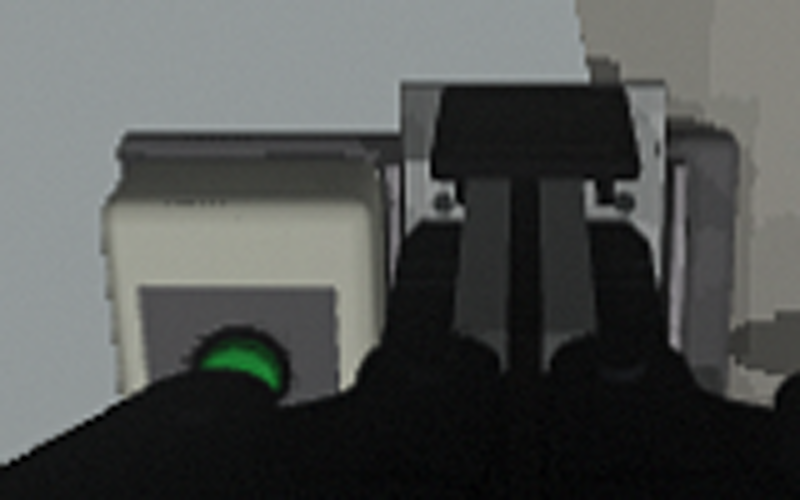

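Run:
```python
from h import *
d=pickle.load(open("d0.pkl","rb"));t=d["top"];c=pickle.load(open("w1.pkl","rb"))
L=[[-68,-78,56],[-35,31,73],[-3,-114,93],[-3,57,93],[-116,-114,47],[-116,-42,47],[-139,25,70],[-139,-25,70]]
U=np.array([[457,335],[165,240],[550,140],[97,137],[548,465],[363,465],[177,510],[312,512]])/6.+[190,130]
L2=[[-116,-114,47],[-116,-42,47],[-139,25,70],[-139,-25,70],[-120,-114,14]]
U2=np.array([[105,200],[378,196],[640,160],[432,160],[120,133]])/5.+[150,190]
p0=np.load("p.npy")
for v in([(c,L2,U2)],[(t,L,U),(c,L2,U2)]):
    p,res=fit(v,p0);print(p,np.round(res,1).tolist());print(w(p,[[-139,0,48],[-68,-78,56]]).round(1).tolist())
np.save("p.npy",p)
```

```text
[ 6.68725917e+02  1.18592453e+02 -5.28414878e-02] [[-2.5, -0.2], [-1.1, 1.3], [1.1, -0.2], [0.1, -0.6], [1.6, 0.3]]
[[529.9, 125.9, 48.0], [596.7, 44.3, 56.0]]
[ 6.68516493e+02  1.17709980e+02 -5.12747968e-02] [[-0.4, -0.1], [-0.5, -1.3], [1.3, 0.1], [-1.4, -0.7], [0.1, 0.3], [-1.2, -0.4], [-1.5, 0.4], [-1.2, 0.6], [-3.3, -0.2], [-1.9, 1.2], [0.2, -0.3], [-0.9, -0.7], [0.8, 0.3]]
[[529.7, 124.8, 48.0], [596.6, 43.3, 56.0]]
```

Run:
```python
from h import *
from rig import r,sense
p=np.load("p.npy");u=np.array([np.cos(p[2]),np.sin(p[2])])
F=lambda s:-float(s["contact_force"][:2]@u)
r.move_to(w(p,[-190,0,120])[0],q(p))
r.move_linear(w(p,[-190,0,38])[0],vel=100)
f0=F(sense());print("f0",f0)
x=-158
r.move_linear(w(p,[x,0,38])[0],vel=100)
log=[]
while x<-70:
    x+=6 if x<-90 else 2
    r.move_linear(w(p,[x,0,38])[0],vel=60)
    s=sense();f=F(s)-f0
    lx=float((s["ee_pos"][:2]-p[:2])@u);log.append((x,round(lx,1),round(f,1)))
    if f>18: break
print(log,s["clock"])
r.pause(0.6)
s=sense();print(F(s)-f0,s["contact_force"],s["ee_pos"],s["clock"])
```

```text
f0 -0.03147475382274426
[(-152, -152.0, -1.0), (-146, -145.7, 0.1), (-140, -139.7, -0.3), (-134, -133.7, 0.5), (-128, -127.7, 0.5), (-122, -121.7, -0.1), (-116, -115.7, 0.1), (-110, -109.6, -1.2), (-104, -103.7, 0.1), (-98, -97.7, -0.3), (-92, -91.7, 0.5), (-86, -85.7, -0.2), (-84, -84.0, 0.9), (-82, -81.9, 0.7), (-80, -79.9, 0.4), (-78, -77.9, -0.0), (-76, -75.9, 1.2), (-74, -73.9, 0.1), (-72, -71.9, -0.9), (-70, -69.9, -0.2)] 10.5417
-0.3203592912399212 [0.3859298  0.6553564  0.34928452] [598.62539934 121.27717415  38.02726006] 11.1417
```

The push shows no force, so I'll look before doing anything else.

Run:
```python
from h import *
a=wsnap("top","t2");b=wsnap("side","s2")
ia=cv2.resize(a["color"][100:240,180:320],None,fx=3.5,fy=3.5,interpolation=cv2.INTER_CUBIC)[:480,:400]
p=np.load("p.npy");print((proj(b,w(p,[[-65,0,48],[-139,0,48]]))))
ib=cv2.resize(b["color"][170:270,140:272],None,fx=3,fy=4.8)[:480,:396]
ib=cv2.resize(b["color"][165:285,160:260],(400,480),interpolation=cv2.INTER_CUBIC)
cv2.imwrite("pics/c2.png",np.hstack([ia,ib])[:,:,::-1])
```

```text
[[225.63980183 225.13180951]
 [257.00937633 229.33040085]]
```

View pics/c2.png

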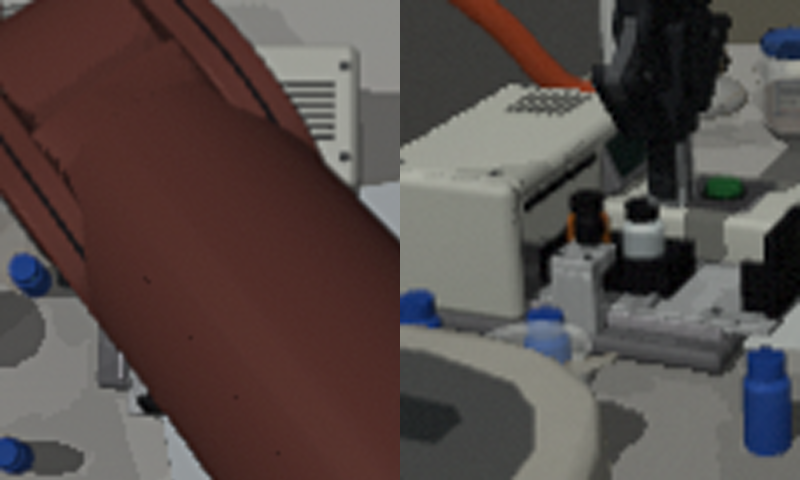

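Run:
```python
from h import *
d=pickle.load(open("d0.pkl","rb"));b=pickle.load(open("s2.pkl","rb"));c=wsnap("wrist","w2")
f=lambda im:cv2.resize(im[180:255,200:270],(400,430),interpolation=cv2.INTER_CUBIC)
p=np.load("p.npy")
for z in(0,15,30,45): print(z,proj(b,np.array([b["ee"]])+[0,0,z]).round(1),proj(c,np.array([c["ee"]])+[0,0,z]).round(1))
cv2.imwrite("pics/c3.png",np.hstack([f(d["side"]["color"]),f(b["color"])])[:,:,::-1])
```

```text
0 [[227.9 229.6]] [[253.8 217.7]]
15 [[227.6 223.3]] [[253.8 226.6]]
30 [[227.3 217. ]] [[253.7 237. ]]
45 [[227.  210.5]] [[253.6 249.5]]
```

View pics/c3.png

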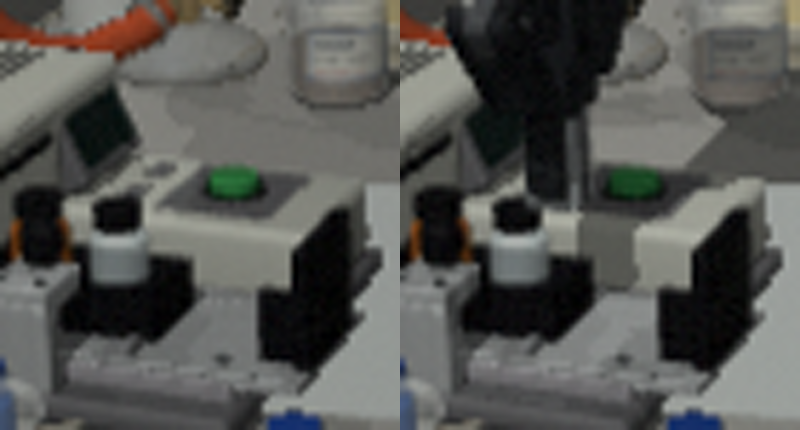

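View pics/w2.png

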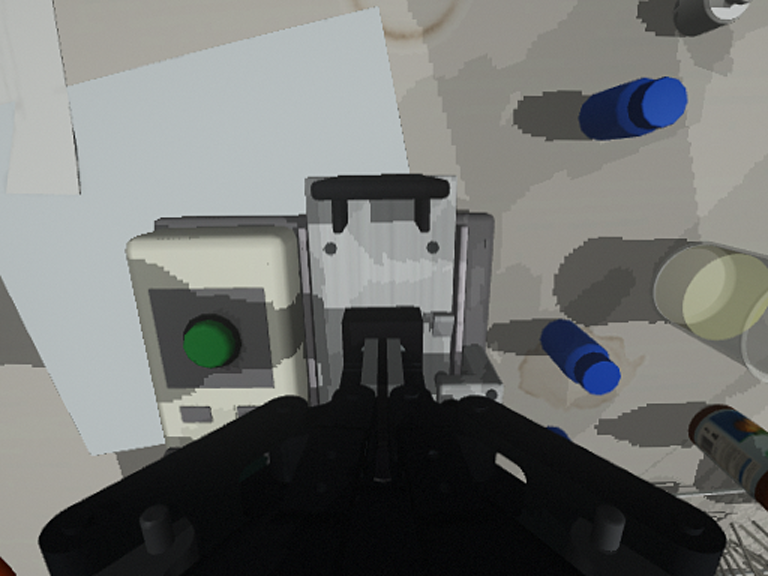

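The slide hasn't moved and both vials still stand upright. In both the side picture, tip at full-frame (228,216), and the wrist picture, tip at (383,338), the visible fingertips end about 32 mm short of the nominal TCP. They therefore passed just over the plate's top. I'll back out upward and push again about 18 mm lower, with tips at z≈53 and the knuckles still above the knob.

```bash
cat > push.py <<'E'
from h import *
from rig import r,sense
p=np.load("p.npy");u=np.array([np.cos(p[2]),np.sin(p[2])])
F=lambda s:-float(s["contact_force"][:2]@u)
H=20
r.move_linear(w(p,[-70,0,90])[0],vel=150)
r.move_linear(w(p,[-190,0,90])[0],vel=250)
r.move_linear(w(p,[-190,0,H])[0],vel=120)
f0=F(sense());x=-158;log=[]
r.move_linear(w(p,[x,0,H])[0],vel=120)
while x<-66:
    x+=6 if x<-88 else 2
    r.move_linear(w(p,[x,0,H])[0],vel=60)
    s=sense();f=F(s)-f0
    lx=float((s["ee_pos"][:2]-p[:2])@u);log.append((x,round(lx,1),round(f,1)))
    if f>16 or (x>=-134 and f<1.5): break
print(log,s["clock"])
if f>16:
    r.pause(1.0); s=sense();print("held",F(s)-f0,s["ee_pos"],s["clock"])
E
python3 push.py
```

```text
[(-152, -152.0, 0.1), (-146, -146.6, 3.8), (-140, -140.5, 4.3), (-134, -134.6, 5.1), (-128, -128.6, 5.3), (-122, -123.1, 6.6), (-116, -118.0, 8.2), (-110, -110.5, 4.0), (-104, -104.9, 5.4), (-98, -98.9, 6.4), (-92, -93.0, 7.2), (-86, -87.0, 8.1), (-84, -85.3, 7.2), (-82, -83.3, 7.1), (-80, -81.3, 7.1), (-78, -79.3, 7.8), (-76, -77.3, 8.2), (-74, -76.2, 11.9), (-72, -76.2, 20.2)] 18.325
held 19.277801913524705 [592.42067996 122.16944035  19.55515832] 19.325
```

The end stop showed up at TCP x=-76.2, which matches the expected -65-11, and the ramp's force bump was felt on the way. Next I release, rise, and look before pressing the key.

Run:
```python
from h import *
from rig import r,sense
p=np.load("p.npy")
r.move_linear(w(p,[-150,0,20])[0],vel=120)
r.move_linear(w(p,[-150,0,80])[0],vel=150)
r.move_linear(w(p,[-68,-78,60])[0],vel=150)
c=wsnap("wrist","w3");s=sense();print(s["clock"],s["ee_pos"],s["contact_force"])
print((proj(c,w(p,[[-68,-78,56],[-99,0,70],[-139,0,70]]))*1.5).round())
```

```text
21.6417 [596.09359928  44.62089921  60.2840332 ] [-0.09205621  0.49669798 -0.18207599]
[[378. 324.]
 [557. 271.]
 [570. 176.]]
```

View pics/w3.png

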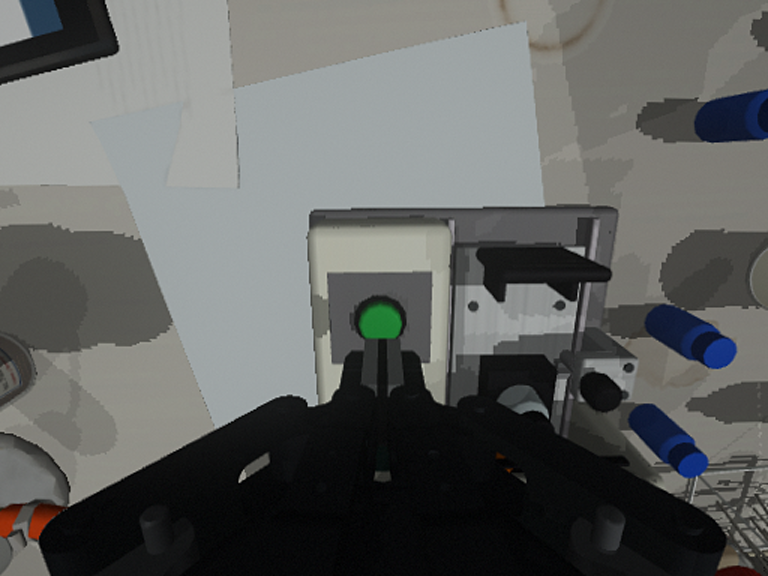

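The slide is caught at mid: the plate is at (555,270) against a predicted (557,271). The knob is down at (602,390), and the key sits at (381,322), right under the tool axis. Pressing the key now.

Run:
```python
from h import *
from rig import r,sense
p=np.load("p.npy")
f0=sense()["contact_force"][2];z=32;log=[]
r.move_linear(w(p,[-68,-78,z])[0],vel=80)
while z>8:
    z-=1;r.move_linear(w(p,[-68,-78,z])[0],vel=30)
    s=sense();f=s["contact_force"][2]-f0;log.append((z,round(float(s["ee_pos"][2]),1),round(float(f),1)))
    if f>9: break
print(log)
if f>9: r.pause(0.3)
r.move_linear(w(p,[-68,-78,100])[0],vel=120)
c=wsnap("wrist","w4");s=sense();print(s["clock"],s["contact_force"])
```

```text
[(31, 31.3, 0.1), (30, 30.1, 0.5), (29, 28.9, 0.6), (28, 27.9, 0.7), (27, 26.9, 0.1), (26, 25.9, 0.8), (25, 24.9, 0.2), (24, 23.9, 0.2), (23, 23.1, 1.4), (22, 22.1, 1.9), (21, 21.1, 2.7), (20, 20.0, 3.2), (19, 19.1, 3.3), (18, 18.1, 4.6), (17, 17.9, 12.6)]
27.0833 [ 0.53155621 -0.37394955 -0.60616825]
```

The key's force rose from 1.4 N to 4 N over 5 mm and then hit a hard stop, so it was pressed fully and then released. One last look before handing in.

View pics/w4.png

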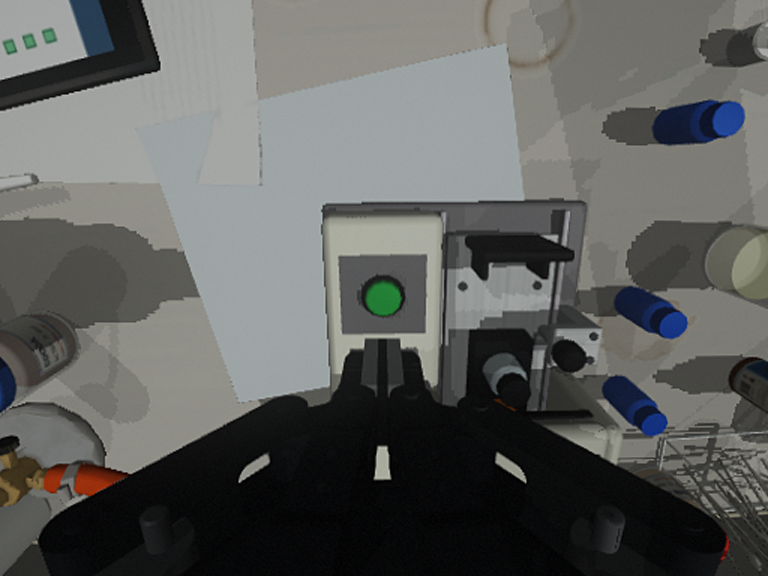

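The slide is still at mid with the plate at (520,250), the clear vial is upright at (505,378), the key at (383,296) is up, and the gripper is clear of everything.

```bash
python3 -c "
from rig import r
print(r.hand_in())"
```

```text
the job is handed in; nothing more can be done
None
```

I handed the job in at about 27 s: the slide was held on its end stop for 1 s and caught at mid, then the read key was pressed fully down and let up; a first push passed just over the plate without touching anything, and no verdict was returned.

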